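Change over the blocks in the tool tray and the bench stop

TASK

The oak block lies in the middle bay of the tool tray, hemmed in by the block plane and the tape measure, and the sanding block lies in the bench stop; the two blocks are to change places. First set the plane and the tape measure aside on the rubber mat, standing as they do now and leaving the oak block where it is; then put the oak block in the pocket of the bench stop and the sanding block in the middle bay of the tray (one of them can wait on the mat or the bench meanwhile), both flat and in line with their bays. Only when both are in, put the plane and the tape measure back just where each stood in the tray, upright and the same way round, and do not disturb the pencil on the bench stop.

Things in the scene. Friction and masses are not known exactly. Their poses are not given: they have to be found in the camera images.
- tool_tray: Fixed pale plywood tray, 200 (x) x 224 (y) x 22 mm. Origin: centre of its underside; x along its bays. Sunk middle bay at y = 0: 142 long, 76 wide, floor at z = 4 mm. Raised outer bays centred at y = +72 and -72 mm: 188 long, 68 wide, floor at z = 16 mm; they end at the middle bay without a lip, forming its side walls. Rim 6 mm thick round the outside, top at z = 22 mm.
- bench_stop: Fixed plywood board 190 (x) x 190 (y) x 12 mm with four low battens (10 mm wide, tops at z = 18 mm) round a pocket 144 mm long in x, 76 mm wide in y, open above. Origin under the pocket's centre, at the board's underside; pocket floor at z = 12 mm. The board spans y = -80 to +110 mm.
- mat: Black rubber mat, 180 (x) x 260 (y) x 3 mm, fixed to the table; origin at the centre of its underside. The side area; room for the plane, a block and the tape measure side by side along y, each lying along x.
- block_plane: Steel block plane with dark blue sides, 50 (x) x 160 (y) x 49 mm high, 0.75 kg. Origin: centre of its sole; z up, y along its length. Flat sides 44 mm apart from 6 to 35 mm above the sole; grip across x near the middle. At the start centred in either outer bay of the tray, y along the tray's x.
- tape_measure: Yellow tape measure standing upright, 38 (x) x 91 (y) x 69 mm high, 0.28 kg. Origin on its underside, z up, y along its length. The case spans y = -24 to +45 mm and x = -17 to +19 mm; the thin hook sticks out to -y. Grip across x at y = +10 mm. At the start centred (its origin) in the tray's other outer bay, y along the tray's x.
- oak_block: Plain oak block, 60 (x) x 130 (y) x 25 mm high, light brown; origin at the centre of its underside, z up. At the start in the middle bay of the tray, its y along the tray's x, its top about 29 mm above the tray's underside; only about 16 mm are free between it and the plane and 24 mm to the tape measure.
- sanding_block: Cork sanding block wrapped in brown abrasive, 64 (x) x 112 (y) x 31 mm high (62 mm wide at the grip); origin at the centre of its underside, z up. At the start in the pocket of the bench stop, its y along the stop's x.
- pencil_1: Yellow pencil, 9 x 171 x 8 mm, loose on the board of the bench stop, about 88 mm to the +y side of the pocket's centre, along the stop's x. Origin at the centre of its underside. A bystander: stay clear of it.
Mind the look-alikes: they are no part of the job. What is shaped like the sanding_block but red is not meant.

How it is judged (in metres and radians):
On the way, in this order (a step that is already met when the one before it is completed fails the run):
1. the plane and the tape measure both stand at rest on the mat, and the oak block is still in its bay (x of block_plane in the frame of mat between -0.09 and 0.09 m and y of block_plane in the frame of mat between -0.13 and 0.13 m and z of each of block_plane, tape_measure in the frame of mat below 0.008 m and angle between each of block_plane, tape_measure's own z axis and vertical below 0.1 rad and linear speed of each of block_plane, tape_measure below 0.02 m/s and angular speed of each of block_plane, tape_measure below 0.2 rad/s and x of tape_measure in the frame of mat between -0.09 and 0.09 m and y of tape_measure in the frame of mat between -0.13 and 0.13 m and distance of oak_block from where it was at the start of the episode below 0.02 m), for 0.2 s.
2. the oak block is in the stop's pocket and the sanding block in the tray's middle bay, while the plane and the tape measure are still on the mat (horizontal distance between oak_block and bench_stop below 0.014 m and z of oak_block in the frame of bench_stop below 0.015 m and angle between the y axis of oak_block and the x axis of bench_stop, either way round below 0.15 rad and angle between each of oak_block, sanding_block's own z axis and vertical below 0.06 rad and linear speed of each of oak_block, sanding_block, block_plane, tape_measure below 0.02 m/s and angular speed of each of oak_block, sanding_block, block_plane, tape_measure below 0.2 rad/s and horizontal distance between sanding_block and tool_tray below 0.018 m and z of sanding_block in the frame of tool_tray below 0.007 m and angle between the y axis of sanding_block and the x axis of tool_tray, either way round below 0.15 rad and x of block_plane in the frame of mat between -0.09 and 0.09 m and y of block_plane in the frame of mat between -0.13 and 0.13 m and z of each of block_plane, tape_measure in the frame of mat below 0.008 m and angle between each of block_plane, tape_measure's own z axis and vertical below 0.1 rad and x of tape_measure in the frame of mat between -0.09 and 0.09 m and y of tape_measure in the frame of mat between -0.13 and 0.13 m), for 0.2 s.
At the end, for the whole second after the job is handed in: Oak block flat in the stop's pocket (centre within 14 mm), sanding block flat in the tray's middle bay (within 18 mm), both in line within 0.15 rad; plane and tape measure upright within 15 mm of where each stood, in line with the tray within 0.2 rad; all at rest (horizontal distance between oak_block and bench_stop below 0.014 m and z of oak_block in the frame of bench_stop below 0.015 m and angle between the y axis of oak_block and the x axis of bench_stop, either way round below 0.15 rad and angle between each of oak_block, sanding_block, block_plane, tape_measure's own z axis and vertical below 0.06 rad and linear speed of each of oak_block, sanding_block, block_plane, tape_measure below 0.02 m/s and angular speed of each of oak_block, sanding_block, block_plane, tape_measure below 0.2 rad/s and horizontal distance between sanding_block and tool_tray below 0.018 m and z of sanding_block in the frame of tool_tray below 0.007 m and angle between the y axis of sanding_block and the x axis of tool_tray, either way round below 0.15 rad and distance of each of block_plane, tape_measure from where it was at the start of the episode below 0.015 m and angle between the y axis of each of block_plane, tape_measure and the x axis of tool_tray, either way round below 0.2 rad); the robot touches nothing.
It fails at once if the pencil is moved more than 25 mm (distance of pencil_1 from where it was at the start of the episode above 0.025 m).
It fails at once if the plane or the tape measure is tipped over (angle between any of block_plane, tape_measure's own z axis and vertical above 0.7 rad).
It also fails if it takes over 144 s, if anything falls off the work surface, if the arm or the gripper's body presses on something with over 40 N, if the wrist force passes 120 N, or if a joint passes its speed limit or range.

ROBOT

A 6-joint arm with a two-finger parallel gripper is mounted at the origin on the work surface; the furniture and walls round the work are solid. World frame = base frame: x ahead of the robot, y to its left, z up, the work surface at z = 0. Lengths are in mm, angles in rad, forces in N, time in s.
With the tool pointing down it reaches from about 400 to 825 mm from the base axis. Payload 7 kg.
Tool frame: the origin (TCP) lies at the very end of the fingers, on their centre line; the grasp point (between the pads) lies 19 mm behind it; z points along the fingers, y is the line along which they close (so a half turn about z gives the same grasp; the last joint's range is limited). The gripper opens to 88 mm and grips with 3 to 60 N. Pads are 19 mm wide; open, the fingers measure 130 mm over their backs; the gripper's body (78 mm by 193 mm) begins 47 mm behind the grasp point.
Start: joints at [1.487, 0.359, 0.012, 0, -1.224, -0.288], TCP at [245.23, 628.854, 226.561] pointing down, gripper open.
Joint ranges: [-3.07, 3.07], [-1.43, 2.12], [-1.02, 1.25], [-3.03, 1.67], [-3.05, -0], [-3.03, 3.03]. Speed limits (rad/s): [2.39, 2.39, 3.01, 3.14, 3.14, 3.14].

INTERFACE

Orientations are given as a unit quaternion [x, y, z, w].
In Python, from plant import bot gives the robot as it stands. Calls block until the motion is done:
- bot.move_ptp(position, orientation): joint-space move of the TCP to a pose.
- bot.line_to(position, velocity=150, ori=None): straight line of the TCP; ori=None keeps the orientation; velocity is the mean speed in mm/s.
- bot.move_joints(angles): joint-space move.
- bot.move_gripper(opening, force=None): finger opening in mm; force is the grip in N (None keeps the last); returns when the fingers have stopped.
- bot.pause(seconds).
- bot.solve_ik(position, orientation): joint angles nearest the present ones, or None.
- bot.read_state(): the state.
- bot.camera(name): name is "side" or "top"; returns the picture (480x640x3 uint8, red, green, blue); there is no depth.
- bot.get_calibration(name): a dict with "fx", "fy", "cx", "cy" (pixels), "view" (4x4, takes a point from world to camera coordinates). Camera axes: x right, y up, looking along -z (the intrinsics and any distortion apply to the point x, -y, -z); pixel columns grow to the right and rows downward; lengths in mm; the calibration is good to about 2 mm. A picture is of the moment at which its call begins. get_calibration takes no time and is no camera call.
A pose or a line that the arm cannot do raises bot.Unreachable and nothing moves.
- bot.close_job(): hands the job in; it is judged then, once.
The state is a dict: "t": time; "joint_pos": joint angles; "qvel": joint speeds; "tau": joint torques, N m; "tcp_pos": TCP position; "eef_rot": TCP orientation; "contact_force": force on the tool from outside, world axes, zero at the start; "moment": the same for the moment, N m; "width": finger opening in mm; "finger_force": force on a finger pad.
Only numpy, scipy, OpenCV 4.12 (cv2) and the standard library are available. Lean on these libraries where they do the work, as an engineer would, in place of code of your own. Each camera call takes 0.05 s, during which the arm holds its last target. There are 200 camera calls.

## Working session

There is one attempt and no reset: what is moved stays moved. The work goes in short steps, each a Python script; the robot and the scene stay as the last script left them, time stands still between calls to the robot, and variables do not carry over. Pictures are saved under pics/ and viewed, at most 14 in all, crops included, and the job is handed in when it is done.

```bash
mkdir -p pics; ls
python3 - <<'E'
from plant import bot
import cv2,numpy as np
for n in("top","side"):
    im=bot.camera(n); cv2.imwrite(f"pics/{n}0.png",im[:,:,::-1]); c=bot.get_calibration(n); print(n,{k:(np.round(v,3).tolist() if k!="x" else v) for k,v in c.items()})
s=bot.read_state();print(s["eef_rot"],s["t"],s["width"],s["contact_force"])
E
```

```text
pics
top {'fx': 475.252, 'fy': 475.252, 'cx': 314.859, 'cy': 230.785, 'view': [[-0.007, -1.0, -0.006, 65.932], [0.981, -0.008, 0.192, -572.443], [-0.192, -0.005, 0.981, -1154.286], [0.0, 0.0, 0.0, 1.0]]}
side {'fx': 465.15, 'fy': 465.15, 'cx': 330.533, 'cy': 234.688, 'view': [[1.0, 0.019, -0.005, -571.772], [-0.006, 0.525, 0.851, -64.675], [0.019, -0.851, 0.525, -1182.709], [0.0, 0.0, 0.0, 1.0]]}
[ 9.82761494e-01 -1.84876441e-01 -6.25954845e-05  7.37770911e-04] 0.1 87.85279506083853 [-0.37427998  0.01330824 -0.20105482]
```

View pics/top0.png

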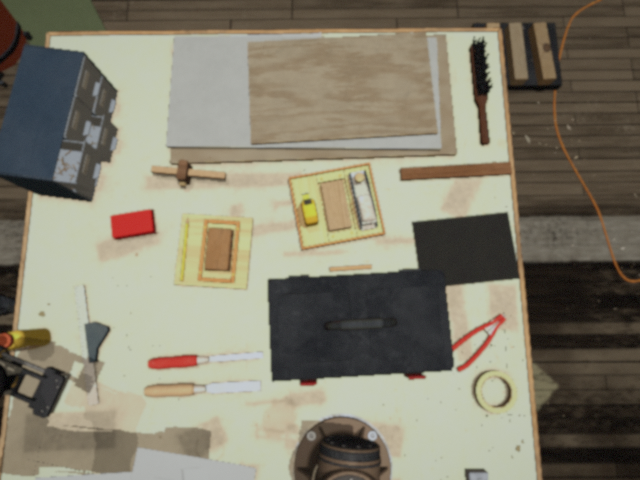

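View pics/side0.png

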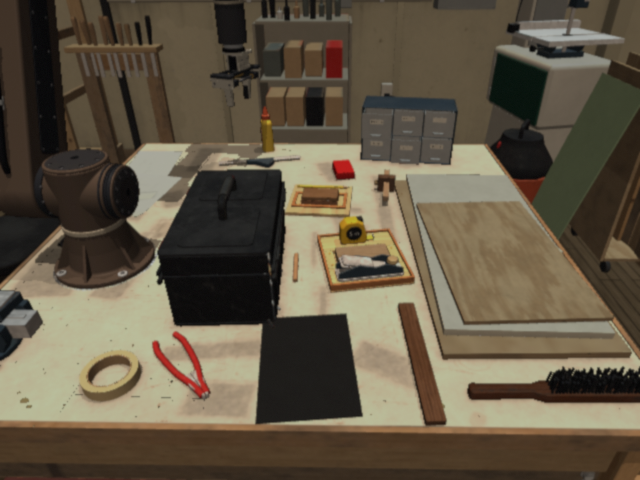

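The top view shows the tray around (337,206), with the tape at (309,210), the oak block at (337,205) and the plane at (362,200). The bench stop is at (214,251) with the brown sanding block at (218,249), and the pencil is its yellow strip at x≈183. The mat is at (466,248). The look-alike is the red block at (133,224), which isn't meant. The brown abrasive block in the stop's pocket fits the description. I'll confirm with one enlarged crop.

```bash
cat > h.py <<'E'
import cv2,numpy as np
from plant import bot
def ray(n,px):
    c=bot.get_calibration(n);V=np.array(c["view"]);px=np.asarray(px,float).reshape(-1,2)
    d=np.c_[(px[:,0]-c["cx"])/c["fx"],-(px[:,1]-c["cy"])/c["fy"],-np.ones(len(px))]
    return -V[:3,:3].T@V[:3,3], d@V[:3,:3]
def unproj(n,px,z):
    o,d=ray(n,px); return (o+d*((z-o[2])/d[:,2])[:,None])[:,:2]
def proj(n,P):
    c=bot.get_calibration(n);V=np.array(c["view"]);q=np.asarray(P,float).reshape(-1,3)@V[:3,:3].T+V[:3,3]
    return np.c_[c["cx"]-c["fx"]*q[:,0]/q[:,2],c["cy"]+c["fy"]*q[:,1]/q[:,2]]
def rect(n,mask,z,box):
    "largest blob in box -> world min-area rect at height z: centre,size,long-axis angle"
    m=np.zeros_like(mask);x0,y0,x1,y1=box;m[y0:y1,x0:x1]=mask[y0:y1,x0:x1]
    cs=cv2.findContours(m,cv2.RETR_EXTERNAL,cv2.CHAIN_APPROX_NONE)[0]
    w=unproj(n,max(cs,key=cv2.contourArea)[:,0],z)
    (c,s,a)=cv2.minAreaRect(w.astype(np.float32))
    if s[0]<s[1]: s=s[::-1];a+=90
    return np.round(c,1),np.round(s,1),round((a+90)%180-90,1)
E
python3 - <<'E'
from h import *
im=cv2.imread("pics/top0.png");
crop=cv2.resize(im[155:300,165:395],None,fx=3.4,fy=3.4,interpolation=cv2.INTER_CUBIC);cv2.imwrite("pics/crop1.png",crop)
hsv=cv2.cvtColor(im,cv2.COLOR_BGR2HSV)
mat=cv2.inRange(hsv,(0,0,0),(180,255,45))
print("mat",rect("top",mat,3,(400,205,530,290)))
for p in[(220,250),(246,250),(337,205),(309,210),(360,210),(297,240),(183,250),(230,350),(280,300),(200,222)]: print(p,hsv[p[1],p[0]])
E
```

```text
mat (array([ 525.7, -317.7]), array([277.9, 171.4]), -84.0)
(220, 250) [ 15 128 158]
(246, 250) [ 28  72 198]
(337, 205) [ 18  92 183]
(309, 210) [ 31 165 202]
(360, 210) [ 20  36 147]
(297, 240) [ 36  27 196]
(183, 250) [ 28 125 188]
(230, 350) [ 30  34 197]
(280, 300) [108  24  53]
(200, 222) [ 28  72 197]
```

View pics/crop1.png

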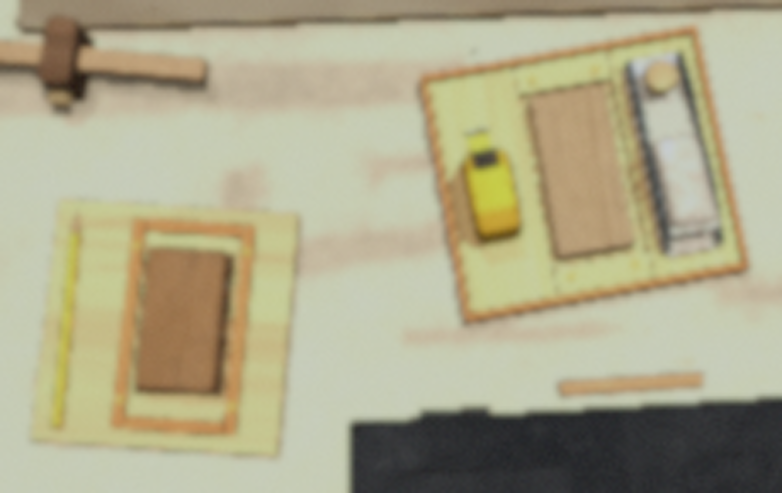

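The crop shows the sanding block (brown, in the pocket, crop (185,320)), with the yellow pencil left of it at (67,330). In the tray are the tape (494,195; hook up, world +x), the oak block (580,170) and the plane (676,150). I'll compute the frames from the corners next.

Run:
```python
from h import *
C=lambda L:np.array(L)/3.4+[165,155]
def fr(name,px,z,n="top"):  # corners TL,TR,BR,BL
    w=unproj(n,px,z);c=w.mean(0);e=(w[0]+w[1]-w[2]-w[3]);f=(w[0]+w[3]-w[1]-w[2])
    print(name,c.round(1),"yaw(x up)",np.degrees(np.arctan2(e[1],e[0])).round(1),"from y",(np.degrees(np.arctan2(f[1],f[0]))-90).round(1),"size",np.linalg.norm(e)/2,np.linalg.norm(f)/2)
fr("tray",C([(421,77),(696,28),(747,270),(467,322)]),22)
fr("board",C([(62,202),(299,213),(278,456),(32,441)]),12)
fr("oak",C([(527,97),(608,82),(634,242),(557,258)]),29)
fr("sand",C([(147,248),(231,252),(220,394),(137,390)]),43)
fr("plane top",C([(628,62),(684,54),(722,246),(664,256)]),50)
fr("tape",C([(466,155),(508,150),(520,236),(482,241)]),80)
fr("mat",[(413.5,221),(507,213),(518.5,278),(421,284)],3)
fr("mat side",[(347,315),(360,417),(257,421),(263,317)],3,"side")
im=cv2.imread("pics/top0.png");hsv=cv2.cvtColor(im,cv2.COLOR_BGR2HSV)
print("tapemask",rect("top",cv2.inRange(hsv,(24,140,90),(36,255,255)),80,(295,185,325,230)))
print("sandmask",rect("top",cv2.inRange(hsv,(8,100,60),(18,200,180)),43,(203,225,238,275)))
print("pencil", unproj("top",C([(75,222),(57,428)]),20).round(1))
# toolbox: top face corners at several z, and side view top corners
for z in(150,200): print(z,unproj("top",[(450,270),(452,370),(268,281)],z).round())
# toolbox height: triangulate near-right corner seen top (450,270) & side (273,235)
def tri(a,b):
    o1,d1=ray("top",a);o2,d2=ray("side",b);d1=d1[0];d2=d2[0]
    s=np.linalg.lstsq(np.c_[d1,-d2],o2-o1,rcond=None)[0];return ((o1+s[0]*d1+o2+s[1]*d2)/2).round(),np.linalg.norm(o1+s[0]*d1-o2-s[1]*d2).round(1)
print(tri((450,270),(273,255)),tri((268,281),(283,172)),tri((360,323),(227,183)))
```

```text
tray [646.7   4.3] yaw(x up) 10.1 from y 10.1 size 198.37908053536378 219.84560330413845
board [529.8 325.7] yaw(x up) -4.1 from y -3.5 size 188.15428169661752 187.1371727084271
oak [647.7   5.6] yaw(x up) 8.7 from y 10.9 size 129.6113212304906 62.45422553205619
sand [529.4 307. ] yaw(x up) -2.4 from y -3.2 size 108.07777587636214 63.09157174214408
plane top [654.  -64.5] yaw(x up) 9.0 from y 8.7 size 153.81564589170125 44.07389651177797
tape [615.3  72.6] yaw(x up) 8.7 from y 6.8 size 66.12838633017459 29.810315989589082
mat [ 532.2 -333.3] yaw(x up) 4.5 from y 3.8 size 171.18550193598884 252.8307753672372
mat side [ 532.8 -334.5] yaw(x up) 3.1 from y 5.1 size 175.87108426302527 256.25109593118174
tapemask (array([623.4,  76.1]), array([45.2, 31.7]), 11.1)
sandmask (array([530.3, 308.6]), array([108.2,  74.9]), -1.7)
pencil [[610.9 398.8]
 [451.4 405.3]]
150 [[ 460. -249.]
 [ 238. -240.]
 [ 438.  170.]]
200 [[ 454. -236.]
 [ 243. -227.]
 [ 433.  164.]]
(array([ 463., -240.,  181.]), np.float64(12.7)) (array([440., 168., 169.]), np.float64(7.9)) (array([343., -32., 232.]), np.float64(3.4))
```

```bash
cat >> h.py <<'E'
ZT=240
def q(yaw): return [np.cos(yaw/2),np.sin(yaw/2),0,0]
class F:
    def __init__(s,x,y,deg): s.o=np.array([x,y]);s.a=np.radians(deg)
    def at(s,x,y): c,t=np.cos(s.a),np.sin(s.a); return s.o+[c*x-t*y,t*x+c*y]
TRAY=F(647,4.5,10.0);STOP=F(529,311,-3.8);MAT=F(532.5,-334,4.2)
def rep(tag):
    s=bot.read_state();print(tag,"t%.1f"%s["t"],np.round(s["tcp_pos"],1),"w%.1f"%s["width"],"ff",np.round(s["finger_force"],1),"F",np.round(s["contact_force"],1));return s
def over(xy,a,z=ZT): bot.move_ptp([*xy,z],q(a))
def pick(xy,a,z,op,force):
    bot.move_gripper(op); over(xy,a); bot.line_to([*xy,z+25],200); bot.line_to([*xy,z],60); rep("down")
    bot.move_gripper(0,force); rep("grip"); bot.line_to([*xy,z+40],100); bot.line_to([*xy,ZT],200); rep("up")
def place(xy,a,z,op,drop=1.0):
    over(xy,a); bot.line_to([*xy,z+25],200); bot.line_to([*xy,z+drop],50); rep("at"); bot.pause(.2)
    bot.move_gripper(op); bot.pause(.2); bot.line_to([*xy,z+60],100); bot.line_to([*xy,ZT],220); rep("away")
def snap(name,n="top",box=None,f=1):
    im=bot.camera(n)[:,:,::-1].copy();
    if box: im=im[box[1]:box[3],box[0]:box[2]]
    cv2.imwrite(f"pics/{name}.png",cv2.resize(im,None,fx=f,fy=f,interpolation=cv2.INTER_CUBIC))
E
python3 - <<'E'
from h import *
pick(TRAY.at(0,-72),TRAY.a,32,64,45)
snap("lift","side",(200,150,520,390),2)
E
```

```text
down t5.2 [659.4 -66.5  31.6] w64.0 ff 0.0 F [-0.2  1.1 -0.2]
grip t5.7 [659.7 -66.3  32.3] w44.8 ff 45.0 F [0.2 0.5 0.8]
up t7.2 [658.5 -66.3 238. ] w44.4 ff 45.0 F [-0.7 -0.5 -7.3]
```

View pics/lift.png

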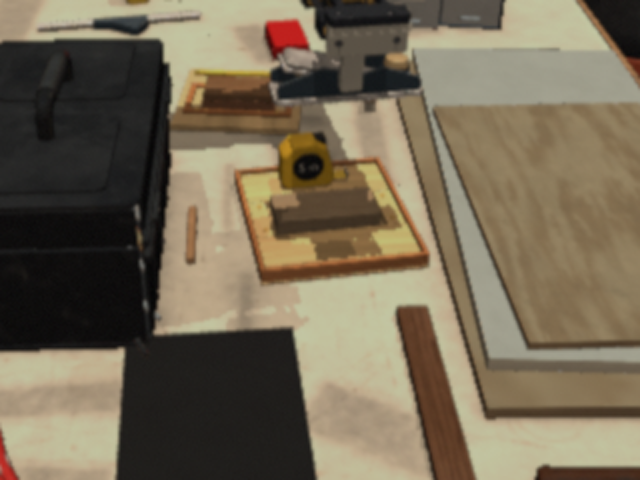

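The plane is held level at picture (345,75), and the tape and oak block are undisturbed. I'll place it and fetch the tape.

Run:
```python
from h import *
place(MAT.at(8,-98),MAT.a,19,64)
pick(TRAY.at(-10,73),TRAY.a,40,62,25)
place(MAT.at(5,92),MAT.a,27,62)
snap("mat1","side",(200,150,520,430),2)
```

```text
at t10.5 [ 547.6 -431.1   19.5] w44.6 ff 45.0 F [-0.4 -0.4 -7.5]
away t13.1 [ 547.  -430.6  238.1] w64.3 ff 0.0 F [ 0.9  0.5 -1.6]
down t16.8 [624.4  74.6  39.7] w62.4 ff 0.0 F [ 0.3 -0.1  0.6]
grip t17.4 [624.7  74.9  40.3] w35.9 ff 24.9 F [-0.2  1.4  1.5]
up t18.9 [623.6  74.5 238.2] w36.3 ff 24.9 F [-0.4  0.6 -4. ]
at t21.9 [ 530.6 -241.9   27.6] w35.7 ff 24.9 F [-0.3  0.3 -3.8]
away t24.5 [ 529.9 -241.6  238.2] w62.1 ff 0.0 F [ 0.5 -0.7 -0.5]
```

View pics/mat1.png

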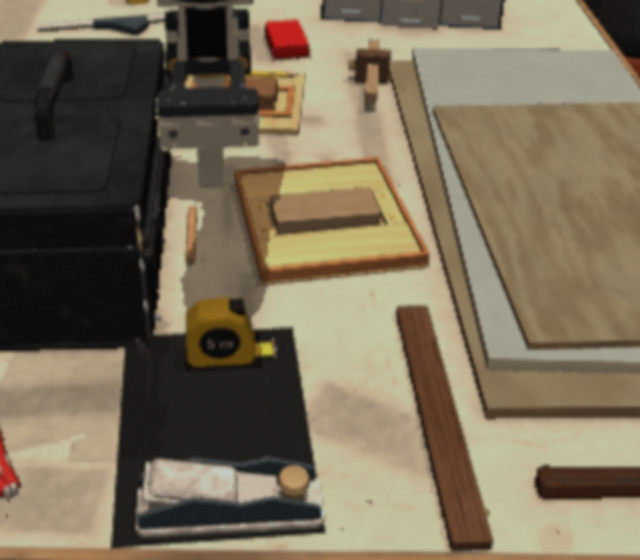

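Both tools stand upright on the mat: tape at (222,335), plane at (230,495). The oak block is still in its bay. Next is the sanding block.

Run:
```python
from h import *
w=unproj("top",np.array([(133,220),(254,228),(238,434),(113,427)])/3.4+[165,155],18)
e=w[0]+w[1]-w[2]-w[3];print("pocket",w.mean(0),np.degrees(np.arctan2(e[1],e[0])))
pick(np.array([529.5,308.5]),np.radians(-3.5),27,86,35)
place(MAT.at(2,-3),MAT.a,18,86)
snap("a","top",(160,150,540,300),2)
```

```text
pocket [528.9972277  311.47600701] -3.1278706404450882
down t28.9 [529.4 308.4  26.7] w86.1 ff 0.0 F [0.7 0.1 0.5]
grip t29.4 [529.7 308.7  27.3] w61.9 ff 35.0 F [0.2 1.  1.9]
up t30.9 [528.8 308.  238.4] w61.7 ff 35.0 F [-0.8 -0.4 -0.8]
at t35.0 [ 534.5 -336.8   18.5] w61.9 ff 35.0 F [-0.5  0.4 -0.8]
away t37.7 [ 534.  -336.4  238.2] w86.0 ff 0.0 F [ 0.9 -0.5 -1.2]
```

View pics/a.png

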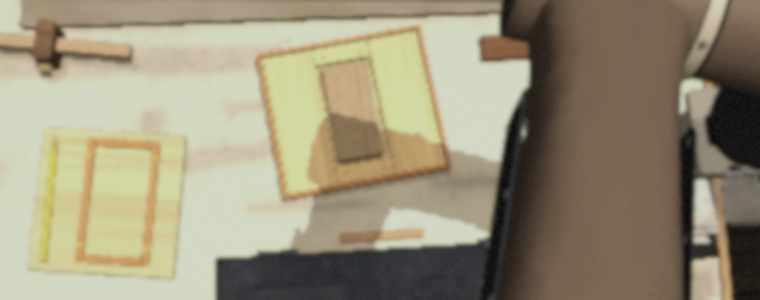

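The pocket is empty (118,203) and the pencil undisturbed (47,200). The oak block is in its bay at (352,108). I'll move it into the pocket.

Run:
```python
from h import *
pick(np.array([647.5,5.3]),TRAY.a,18.7,86,40)
place(np.array([529,311]),np.radians(-3.4),26.7,84)
over(TRAY.at(0,0),TRAY.a)
snap("b","top",(160,150,400,300),3.2)
snap("b2","side",(200,150,520,390),2)
```

```text
down t41.0 [647.4   5.2  18.3] w86.0 ff 0.0 F [ 0.2 -0.9  0.2]
grip t41.6 [647.6   5.3  19. ] w59.5 ff 40.0 F [0.1 0.4 1.1]
up t43.2 [646.7   5.3 238.3] w59.5 ff 40.0 F [ 0.  -0.6 -1.7]
at t46.1 [528.9 310.9  27.2] w59.3 ff 40.0 F [ 0.1 -0.4 -1.3]
away t48.8 [528.2 310.5 238.2] w84.2 ff 0.0 F [-0.2  0.2 -0.8]
```

View pics/b.png

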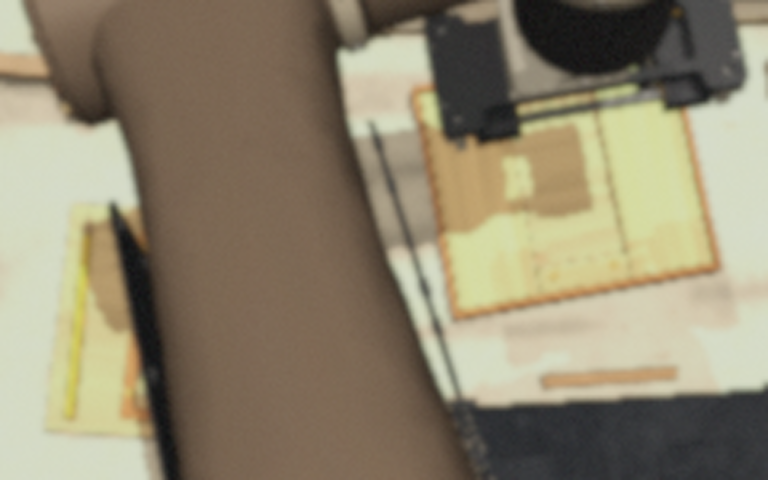

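View pics/b2.png

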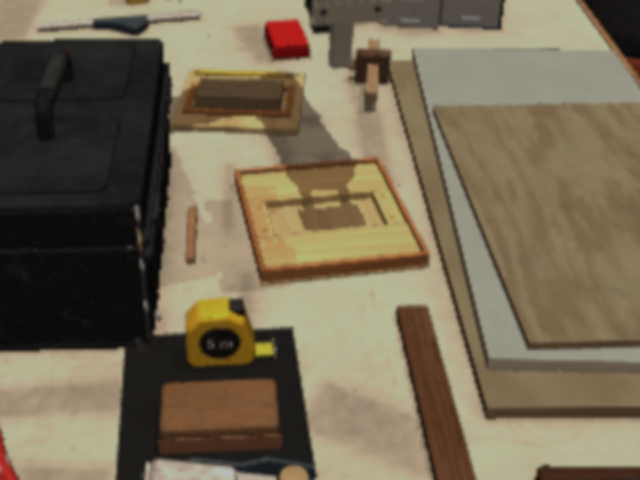

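The oak block lies in the pocket (240,93), the tray bay is empty, and the sanding block is on the mat (220,410). It goes into the tray next, then I'll check with the arm over the mat.

Run:
```python
from h import *
pick(MAT.at(2,-3),MAT.a,18,86,35)
place(np.array([647,4.8]),TRAY.a,19,86,drop=0.7)
over(MAT.at(5,-50),MAT.a)
snap("c","top",(160,150,400,300),3.2)
```

```text
down t53.5 [ 534.5 -336.9   17.6] w86.0 ff 0.0 F [ 0.3 -0.5 -0.5]
grip t54.0 [ 534.9 -336.9   18.3] w61.6 ff 35.0 F [0.3 0.4 2.1]
up t55.6 [ 534.  -336.5  238.3] w61.4 ff 35.0 F [ 0.1  0.8 -1.5]
at t58.7 [646.8   4.8  19.2] w61.4 ff 35.0 F [-0.4  0.5 -0.9]
away t61.4 [646.1   4.8 238.2] w85.7 ff 0.0 F [ 0.2 -0.9 -0.4]
```

View pics/c.png

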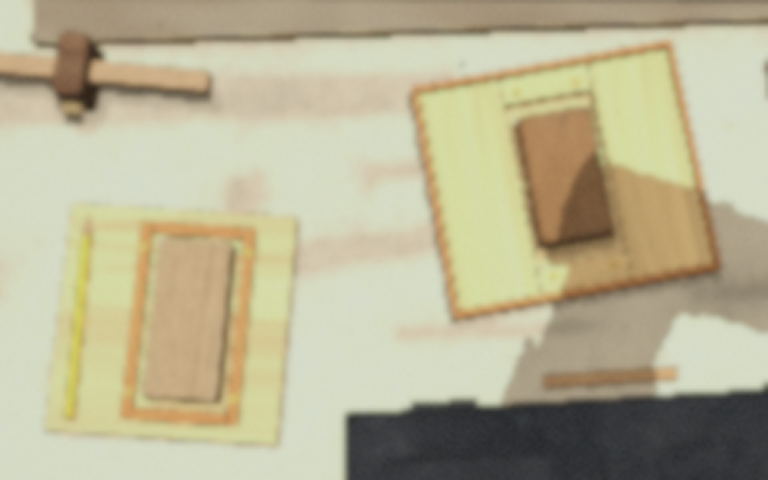

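Both blocks look to be in: the oak block at crop (190,318), the sanding block at (564,178). I'll check that the sanding block is seated between the bay walls, using numbers and a side crop.

Run:
```python
from h import *
C=lambda L:np.array(L)/3.2+[160,150]
for nm,L,z,f in(("sand",[(515,122),(592,108),(613,232),(537,247)],35,TRAY),("oak",[(160,235),(234,240),(220,403),(143,397)],37,F(529,311.3,-3.5))):
    w=unproj("top",C(L),z);e=w[0]+w[1]-w[2]-w[3];print(nm,w.mean(0),np.degrees(np.arctan2(e[1],e[0])),np.linalg.norm(e)/2,"off",w.mean(0)-f.o)
snap("d","side",(280,170,430,300),4)
```

```text
sand [644.70498386   5.03448322] 8.628326210458889 106.22040017997996 off [-2.29501614  0.53448322]
oak [530.03836848 307.95549039] -3.5887680533130704 132.17385302509794 off [ 1.03836848 -3.34450961]
```

View pics/d.png

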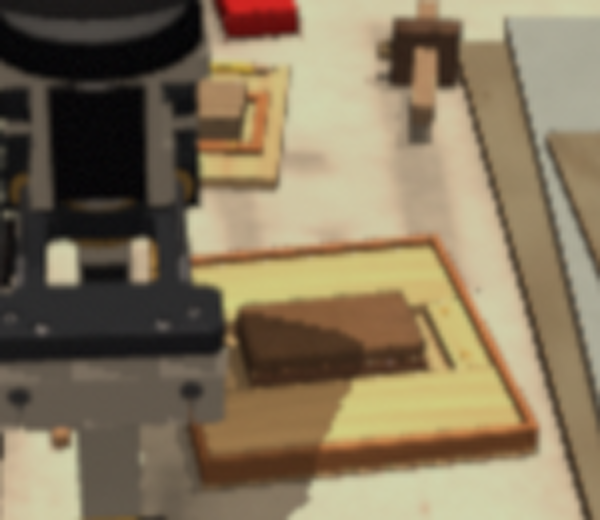

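The sanding block is seated (330,330). Its top stands at about 35 mm, so I'll grip the plane higher for the return, keeping the fingertips clear of it.

Run:
```python
from h import *
pick(MAT.at(8,-98),MAT.a,25.2,64,45)
place(TRAY.at(0,-72),TRAY.a,38.2,60)
pick(MAT.at(5,92),MAT.a,27,62,25)
place(TRAY.at(-10,73),TRAY.a,40,60)
over(MAT.at(5,0),MAT.a)
snap("e","top",(160,150,400,300),3.2);snap("e2","side",(200,150,520,390),2)
```

```text
down t65.6 [ 547.5 -431.2   24.8] w63.9 ff 0.0 F [-0.4 -0.4  0. ]
grip t66.1 [ 547.8 -431.2   25.5] w44.3 ff 45.0 F [0.5 1.1 1. ]
up t67.6 [ 546.9 -430.5  238. ] w44.4 ff 45.0 F [-0.2 -0.1 -7.7]
at t70.7 [659.4 -66.4  38.8] w44.7 ff 45.0 F [ 0.1  0.6 -7.7]
away t73.2 [658.7 -66.3 238.3] w59.9 ff 0.0 F [-0.6  1.3 -1.1]
down t76.0 [ 530.6 -241.9   26.7] w62.2 ff 0.0 F [ 0.4  0.2 -1.1]
grip t76.6 [ 530.9 -241.9   27.2] w36.2 ff 24.9 F [-0.7  0.5  2.6]
up t78.1 [ 529.9 -241.6  238.3] w36.1 ff 24.9 F [-0.5 -0.6 -3.8]
at t81.0 [624.3  74.7  40.6] w35.9 ff 25.0 F [-0.5 -0.4 -3.2]
away t83.6 [623.7  74.6 238.5] w60.3 ff 0.0 F [-1.1 -0.1 -0.9]
```

View pics/e.png

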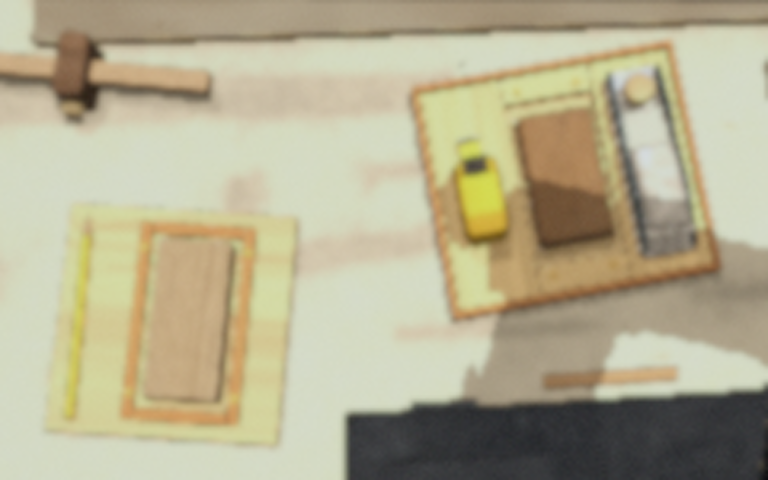

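View pics/e2.png

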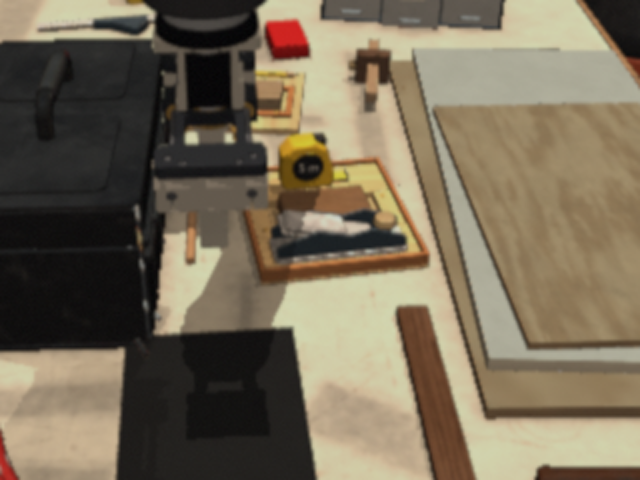

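The plane (655,160) and the tape (480,195) are upright in their bays, where they stood before. Both blocks are in and the pencil hasn't moved, so I'm handing the job in.

```bash
python3 -c "
from plant import bot
print(bot.close_job())"
```

```text
the job is handed in; nothing more can be done
None
```

The oak and sanding blocks have changed places, the plane and tape measure are back where they stood in the tray, the pencil is undisturbed, and the job was handed in at about 85 s; no verdict came back.

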